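Unstack engine parts into their welding nests

ROBOT

A 6-joint arm with a two-finger parallel gripper is mounted at the origin on the work surface. World frame = base frame: x ahead of the robot, y to its left, z up, the work surface at z = 0. Lengths are in m, angles in degrees, forces in N, time in s.
With the tool pointing down it reaches from about 0.3 to 0.75 m from the base axis. Payload 8.5 kg.
Tool frame: the origin (TCP) lies between the finger pads; the fingertips stand 14 mm ahead of it and the grasp point (between the pads) lies 5 mm behind it; x points along the fingers, z is the direction in which the jaws open and shut, and the axes are right-handed (so a half turn about x gives the same grasp; the last joint's range is limited). The gripper opens to 85 mm and grips with 20 to 120 N. Pads are 22 mm wide; open, the fingers measure 114 mm over their backs; the gripper's body (76 mm by 85 mm) begins 54 mm behind the grasp point. The pads swing forward as they close: fully open they stand 13 mm farther back than shut.
Start: joints at [-83.612, 21.807, 74.336, -0, 83.858, -12.336], TCP at [0.177, -0.521, 0.245] pointing down, gripper open.
Joint ranges: [-178.18, 178.18], [-50.72, 133.34], [12.68, 142.11], [-81.47, 261.47], [9.98, 163.14], [-165.26, 165.26]. Speed limits (degrees/s): [136.94, 136.94, 180, 180, 180, 180].

INTERFACE

Orientations are given as a 3x3 rotation matrix whose columns are the frame's x, y, z axes.
In Python, from rig import env gives the robot as it stands.
- The arm moves only by the shell command python3 -m jog 'ROWS' [FORCE]. ROWS is JSON, a list of rows, each a list of 5 numbers: the opening, from -1 (shut) to 1 (fully open), so that 0 is half open, then the shift along the tool's x, y, z in m, then the turn about the tool's x in rad. In form: [[claw, dx, dy, dz, yaw], ...]. A call has 1 to 20 rows; each row is the pose to reach, as a shift and turn from the pose commanded when the call began, along the tool's axes at that moment; what a row does not reach only later rows make up. A row lasts 1/10 s, in which the tool goes at most 50 mm and 8.59 degrees, less where a joint would pass 70% of its speed; a pose out of reach is approached as far as the arm can. A call with a gripper value outside its range is refused whole. The fingers move at their own pace and stop on an object; FORCE is the grip in N (left out, the last holds). Time passes only in rows, so rows that repeat a pose let the fingers close. It gives the time, the measured TCP pose, the force and the opening at its end, in the units of the state.
- env.observe(): the state, without advancing time (a new reading comes with each control period).
- env.get_image(name): name is "scene" or "top" or "wrist"; returns the picture (420x560x3 uint8, red, green, blue); there is no depth.
- env.camera_model(name): a dict with "fx", "fy", "cx", "cy" (pixels), "origin" and "orientation" of the camera in the world. Camera axes: x right, y up, looking along -z (the intrinsics and any distortion apply to the point x, -y, -z); pixel columns grow to the right and rows downward; lengths in m; the calibration is good to about 2 mm. The wrist camera is an equidistant fisheye: a pixel r from the principal point sees the ray r / f radians off the axis. A picture is of the moment at which its call begins: read the wrist's pose just before it. camera_model takes no time and is no camera call; for the wrist camera it gives the pose at the moment of the call.
- env.close_job(): hands the job in, once; it reports no verdict.
The state is a dict: "time_s": time; "q": joint angles; "qvel": joint speeds; "joint_efforts": joint torques, N m; "position": TCP position; "tool_rot": TCP orientation; "ft_force": force on the tool from outside, world axes, zero at the start; "wrist_torque": the same for the moment, N m; "grip_width": finger opening in m.
Only numpy, scipy, OpenCV 4.12 (cv2) and the standard library are available. Lean on these libraries where they do the work, as an engineer would, in place of code of your own. Each camera call takes 0.05 s, during which the arm holds its last target.

TASK

Take apart the stack of four metal engine parts and set each one down, lying flat, in the middle of the empty black nest that has its outline: the square block in the square nest, the round pulley in the round one, the hexagonal cap in the hexagonal one, and the oblong flange in the oblong one, turned to lie along it. Do not drop the parts or tip them over, and leave the round tin and the spark plug where they are.

Things in the scene. Friction and masses are not known exactly. Their poses are not given: they have to be found in the camera images.
- block_mid (a point): Square aluminium block with a dark bore, 28 x 28 mm, 26 mm high, loose, about 90 g: the top of the stack at the start (order from the bench up: flange, hexagonal cap, pulley, block, each simply resting on the one below, a few mm off-centre and turned a little). The point is its centre, 13 mm above its underside; z is up. x and y are square to its sides.
- pulley_mid (a point): Round grooved steel pulley with smooth sides for gripping, 44 mm across, 26 mm high, loose, about 220 g, on the hexagonal cap under the block. The point is its centre, 13 mm above its underside; z is up. 
- hexcap_mid (a point): Hexagonal steel cap, 56 mm across the flats (65 mm across the corners), 26 mm high, loose, about 350 g, on the flange under the pulley. The point is its centre, 13 mm above its underside; z is up. y points square out of a flat, x at a corner; other flats every 60 degrees.
- flange_mid (a point): Oblong aluminium flange plate, 104 mm along its x, 64 mm along its y, 26 mm high, loose, about 420 g: the bottom of the stack, on the bench. The point is its centre, 13 mm above its underside; z is up. 
- nest_block_floor (a point): Empty black square nest with a low rim, 44 x 44 mm inside, 52 mm outside. Fixed, shuffled among the places on the bench. The point is the centre of its inner floor, 4 mm above the bench; x and y run along the bench and turn with the nest, z is up. The rim is 4 mm thick and rises 5 mm above the floor (9 mm above the bench). x and y are square to its sides.
- nest_pulley_floor (a point): Empty black round nest with a low rim, 60 mm across inside, 68 mm outside. Fixed, shuffled among the places on the bench. The point is the centre of its inner floor, 4 mm above the bench; x and y run along the bench and turn with the nest, z is up. The rim is 4 mm thick and rises 5 mm above the floor (9 mm above the bench). 
- nest_hexcap_floor (a point): Empty black hexagonal nest with a low rim, 72 mm across the flats inside, 80 mm outside. Fixed, shuffled among the places on the bench. The point is the centre of its inner floor, 4 mm above the bench; x and y run along the bench and turn with the nest, z is up. The rim is 4 mm thick and rises 5 mm above the floor (9 mm above the bench). y points square at a side, x at a corner.
- nest_flange_floor (a point): Empty black oblong nest with a low rim, 120 mm along its x and 80 mm along its y inside, 128 x 88 mm outside. Fixed, shuffled among the places on the bench. The point is the centre of its inner floor, 4 mm above the bench; x and y run along the bench and turn with the nest, z is up. The rim is 4 mm thick and rises 5 mm above the floor (9 mm above the bench). 
- tin_mid (a point): Round flat steel tin with a white lid, 65 mm across, 24 mm high, loose, standing among the nests: not to be shifted. The point is its centre, 12 mm above the bench.
- plug_mid (a point): Spark plug lying on the bench, about 72 mm long (from 28 mm behind to 44 mm ahead of the point along its x) and 21 mm across, loose: not to be shifted. The point is the middle of its hexagon, 10.5 mm above the bench.
Mind the look-alikes: they are no part of the job. Leave any green or turquoise look-alike of the part that bears pulley_mid alone.

How it is judged:
By the outcome, as a careful person would: the job done as asked, in the order asked, and still so for the second after the job is handed in, with the robot touching nothing.
It also fails if it takes over 120 s, if anything falls off the work surface, if the arm or the gripper's body presses on something with over 40 N, if the wrist force passes 120 N, or if a joint passes its speed limit or range.

## Working session

There is one attempt and no reset: what is moved stays moved. The work goes in short steps, Python scripts to look and compute and a shell command to move; the robot and the scene stay as the last step left them, time stands still between calls to the robot, and variables do not carry over. Pictures are saved under pics/ and viewed, and the job is handed in when it is done.

```bash
ls; mkdir -p pics; python3 - <<'E'
from rig import env
import cv2
print(env.observe())
for n in ["scene","top","wrist"]:
    print(n,env.camera_model(n))
    cv2.imwrite(f"pics/{n}0.png",env.get_image(n)[:,:,::-1])
E
```

```text
pics
{'time_s': 0.0, 'q': array([-8.36123632e+01,  2.18408744e+01,  7.43846871e+01, -2.99411137e-04,
        8.38589510e+01, -1.23365261e+01]), 'qvel': array([-0.200554  ,  0.03828174, -0.07882855,  0.07537845,  0.04678649,
        0.01670805]), 'joint_efforts': array([ 2.99851126e-04, -4.48458946e+01, -2.31282502e+01, -8.86669341e-05,
        4.76228044e-03,  2.81831382e-05]), 'position': array([ 0.17651517, -0.5206137 ,  0.24471325]), 'tool_rot': array([[-1.69266310e-04,  9.47074830e-01,  3.21012832e-01],
       [ 1.46528706e-03,  3.21012727e-01, -9.47073747e-01],
       [-9.99998912e-01,  3.10068271e-04, -1.44207313e-03]]), 'ft_force': array([0.5527025 , 0.10610582, 0.65348907]), 'wrist_torque': array([0.06491713, 0.00599709, 0.03650322]), 'grip_width': 0.08525022408493019}
scene {'fx': 384.2185733691434, 'fy': 384.2185733691434, 'cx': 282.9747824821276, 'cy': 208.7195814859352, 'origin': array([0.99629947, 0.26589428, 0.70384309]), 'orientation': array([[-0.53336361, -0.65681543,  0.53302603],
       [ 0.84582091, -0.40629342,  0.34570602],
       [-0.01050008,  0.63523157,  0.77225035]])}
top {'fx': 385.5567549614782, 'fy': 385.5567549614782, 'cx': 282.64612916958197, 'cy': 208.04476330352094, 'origin': array([ 0.45908096, -0.00175501,  0.79779859]), 'orientation': array([[-0.00713345,  0.98822287, -0.15285505],
       [-0.99981626, -0.00976822, -0.01649304],
       [-0.01779192,  0.15270931,  0.98811098]])}
wrist {'fx': 325.19226210127806, 'fy': 325.19226210127806, 'cx': 276.33480639356736, 'cy': 211.09982308049302, 'origin': array([ 0.24481366, -0.49894845,  0.37421572]), 'orientation': array([[ 0.32130841,  0.90847375,  0.26727581],
       [-0.94697218,  0.30888277,  0.08851618],
       [-0.00214227, -0.28154375,  0.959546  ]])}
```

View pics/top0.png

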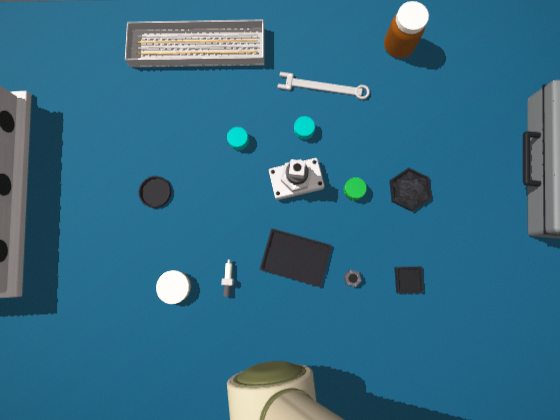

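View pics/scene0.png

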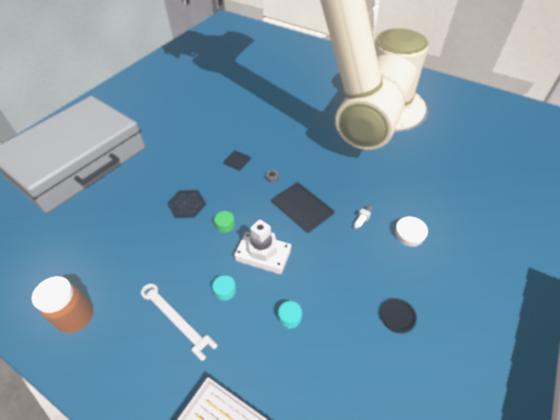

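View pics/wrist0.png

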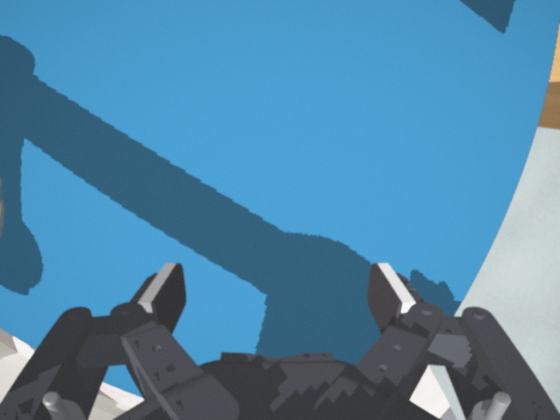

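The top view shows the stack at about (297,178). The nests are round (155,192), oblong (297,258), hex (410,190) and square (409,280). The tin is at (173,288) and the plug at (229,280), with green and turquoise look-alikes near the stack. I'll zoom in and measure.

```bash
cat > h.py <<'E'
import numpy as np, cv2
from rig import env
def ray(cm,u,v,fish=False):
    p=np.array([u-cm['cx'],v-cm['cy']],float)
    if fish:
        r=np.hypot(*p); t=r/cm['fx']; d=np.array([p[0]/r*np.sin(t),p[1]/r*np.sin(t),np.cos(t)]) if r>0 else np.array([0,0,1.])
    else: d=np.array([p[0]/cm['fx'],p[1]/cm['fy'],1.])
    d=np.array([d[0],-d[1],-d[2]])
    return np.array(cm['origin']),np.array(cm['orientation'])@d
def toz(cm,u,v,z,fish=False):
    o,d=ray(cm,u,v,fish); return o+d*(z-o[2])/d[2]
def proj(cm,P,fish=False):
    c=np.array(cm['orientation']).T@(np.array(P)-cm['origin']); x,y,z=c[0],-c[1],-c[2]
    if fish:
        r=np.hypot(x,y); t=np.arctan2(r,z); return cm['cx']+cm['fx']*t*x/r, cm['cy']+cm['fy']*t*y/r
    return cm['cx']+cm['fx']*x/z, cm['cy']+cm['fy']*y/z
def snap(n,name):
    cm=env.camera_model(n); im=env.get_image(n); cv2.imwrite(f"pics/{name}.png",im[:,:,::-1]); return cm,im
E
python3 - <<'E'
from h import *
im=cv2.imread('pics/top0.png'); cm=env.camera_model('top')
cv2.imwrite('pics/z1.png',cv2.resize(im[150:210,260:340],None,fx=9,fy=9,interpolation=cv2.INTER_NEAREST))
s=cv2.imread('pics/scene0.png'); cv2.imwrite('pics/z2.png',cv2.resize(s[205:285,220:310],None,fx=7,fy=7,interpolation=cv2.INTER_NEAREST))
m=(im.max(2)<60).astype(np.uint8)
n,l,st,c=cv2.connectedComponentsWithStats(m)
for i in range(1,n):
    if st[i,4]<250: continue
    cs,_=cv2.findContours((l==i).astype(np.uint8),cv2.RETR_EXTERNAL,cv2.CHAIN_APPROX_NONE)
    k=max(cs,key=cv2.contourArea)[:,0]
    w=np.array([toz(cm,u,v,.009)[:2] for u,v in k])*1000
    r=cv2.minAreaRect(w.astype(np.float32)); print(st[i],'rect',np.round(r[0],1),np.round(r[1],1),round(r[2],1),'circ',cv2.minEnclosingCircle(w.astype(np.float32)))
    cs=w.astype(np.float32)
E
```

```text
[523 132  18  55 442] rect [ 680.3 -508.7] [ 35.3 118. ] 83.8 circ ((680.1406860351562, -510.0774230957031), 59.31337356567383)
[390 168  41  43 971] rect [ 617.7 -253. ] [78.1 90.6] 33.1 circ ((617.974609375, -252.8190155029297), 45.31634521484375)
[ 261  229   70   57 2597] rect [480.  -14.1] [125.2  85.1] 73.9 circ ((480.9959716796875, -14.394285202026367), 74.33269500732422)
[395 267  28  26 671] rect [ 434.  -239.8] [53.  49.2] 89.7 circ ((434.0147705078125, -239.57350158691406), 34.46105194091797)
```

View pics/z1.png

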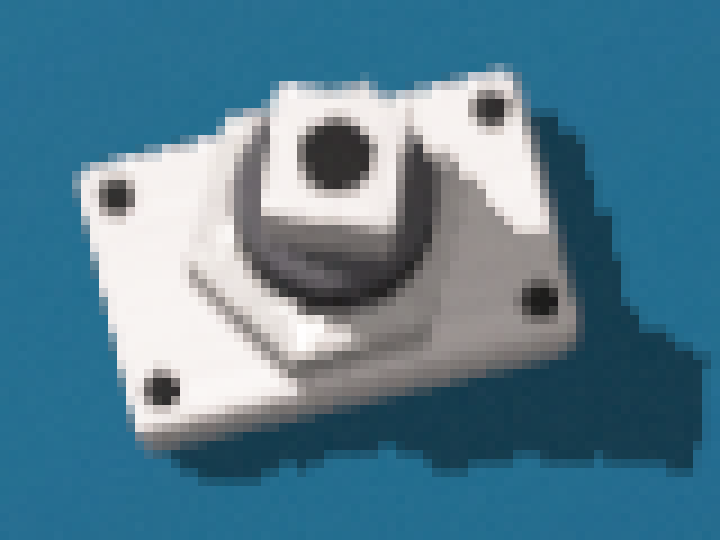

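View pics/z2.png

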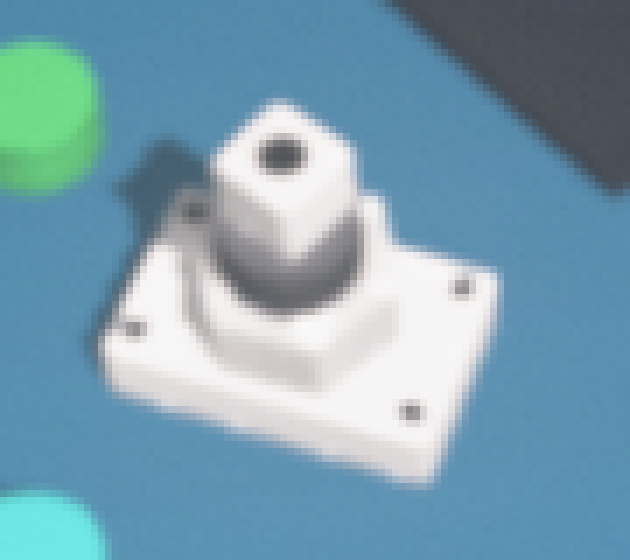

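```bash
cat >> h.py <<'E'
def plan(P,ang=None):
    """P: world TCP target; ang: world dir (deg) of tool z (jaw axis), mod 180 choose least turn"""
    s=env.observe(); R=np.array(s['tool_rot']); d=R.T@(np.array(P)-s['position'])
    # assume tool x is down
    cur=np.degrees(np.arctan2(R[1,2],R[0,2])); y=0
    if ang is not None:
        t=(ang-cur+90)%180-90; y=-np.radians(t) # tool x points down: +yaw is clockwise in world
        print('alt yaw',round(y-np.sign(y)*np.pi,3))
    print('d',np.round(d,4),'yaw',round(y,3),'cur',round(cur,2),'q6',round(float(s['q'][5]),1),'tilt',np.round(R[:2,0],4))
E
python3 - <<'E'
from h import *
cm=env.camera_model('top')
for n,(u,v),z in [('block',(297.5,167.2),.104),('pin?',(155,192),.009),('hex',(410,190),.009),('flange nest',(297,258),.009),('tin',(173,288),.024)]:
    print(n,np.round(toz(cm,u,v,z),3))
P=toz(cm,297.5,167.2,.104); P[2]=.24
plan(P)
E
```

```text
block [ 0.643 -0.018  0.104]
pin? [0.618 0.279 0.009]
hex [ 0.616 -0.253  0.009]
flange nest [ 0.478 -0.017  0.009]
tin [0.421 0.229 0.024]
d [ 0.0054  0.6027 -0.3263] yaw 0 cur -71.28 q6 -12.3 tilt [-0.0001  0.0011]
```

```bash
python3 -m jog '[[1,0,0.54,-0.326,0],[1,0,0.54,-0.326,0],[1,0,0.54,-0.326,0],[1,0,0.54,-0.326,0],[1,0,0.54,-0.326,0],[1,0,0.54,-0.326,0],[1,0,0.54,-0.326,0],[1,0,0.54,-0.326,0],[1,0,0.54,-0.326,0],[1,0,0.54,-0.326,0],[1,0,0.54,-0.326,0],[1,0,0.54,-0.326,0],[1,0,0.54,-0.326,0],[1,0,0.54,-0.326,0],[1,0,0.54,-0.326,0],[1,0,0.54,-0.326,0]]'
python3 - <<'E'
from h import *
print(env.observe()['qvel'])
cm,im=snap('wrist','w1'); import pickle; pickle.dump((cm,im),open('w1.pkl','wb')); plan([.643,-.018,.24])
E
```

```text
time_s: 1.75
position: [0.5828, -0.0396, 0.2452]
tool_rot: [[-0.001, 0.947, 0.32], [-0.0, 0.32, -0.947], [-1.0, -0.001, -0.0]]
ft_force: [-0.6, -0.1, 0.6]
grip_width: 0.0851
[-0.62407112 -0.38628559 -0.07902989  0.10235654  0.04174023  0.01101655]
d [ 0.0054  0.064  -0.0014] yaw 0 cur -71.36 q6 55.9 tilt [-0.0003 -0.0001]
```

View pics/w1.png

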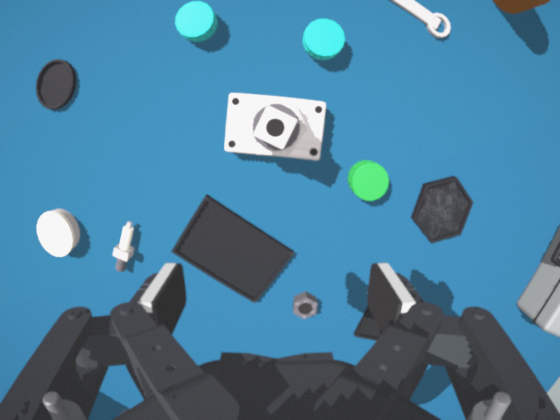

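The wrist view shows everything clearly: the stack at (275,127), the oblong nest at (234,248), the hex nest at (441,209) and the round nest at (57,85). The square nest at (375,320) is partly hidden by a finger. Next I measure the nests in both views.

```bash
cat > nests.py <<'E'
from h import *
import pickle
def nests(cm,im,fish):
    hsv=cv2.cvtColor(im,cv2.COLOR_RGB2HSV)
    m=((hsv[...,2]<75)&((hsv[...,1]<110)|(hsv[...,2]<35))).astype(np.uint8)
    m=cv2.morphologyEx(m,cv2.MORPH_CLOSE,np.ones((5,5)))
    cs,_=cv2.findContours(m,cv2.RETR_EXTERNAL,cv2.CHAIN_APPROX_NONE)
    for k in cs:
        if not 300<cv2.contourArea(k)<9000: continue
        w=np.array([toz(cm,u,v,.0045,fish)[:2] for u,v in k[:,0]])*1000
        w=w.astype(np.float32)
        a=cv2.contourArea(w); h=cv2.convexHull(w); r=cv2.minAreaRect(w)
        M=cv2.moments(h); c=np.array([M['m10'],M['m01']])/M['m00']
        if np.hypot(*c)>800 or a>13000: continue
        # orientation of hex via 6th harmonic; rect via minarearect
        d=w-c; e,_=cv2.minEnclosingCircle(h)
        # farthest corner polygon
        ap=cv2.approxPolyDP(h,0.04*cv2.arcLength(h,True),True)[:,0]
        print('px',np.round(k[:,0].mean(0)),'cen',np.round(c,1),'rect',np.round(r[0],1),np.round(r[1],1),round(r[2],1),'area',round(a),'hull',round(cv2.contourArea(h)))
        if len(ap)==6:
            s=np.roll(ap,-1,0)-ap; an=np.degrees(np.arctan2(s[:,1],s[:,0]))%60; print('  hex edges',np.round(an,1),np.round(np.hypot(*s.T)))
            z=((ap-ap.mean(0))@[1,1j]); print('  hexcen',ap.mean(0),'corner ang', np.degrees(np.angle(np.sum(np.exp(6j*np.angle(z)))))/6)
if __name__=='__main__':
    print('wrist'); nests(*pickle.load(open('w1.pkl','rb')),True)
    print('top'); nests(env.camera_model('top'),cv2.imread('pics/top0.png')[:,:,::-1],False)
    print('scene'); nests(env.camera_model('scene'),cv2.imread('pics/scene0.png')[:,:,::-1],False)
E
python3 nests.py; python3 - <<'E'
from h import *
im=cv2.imread('pics/w1.png'); cv2.imwrite('pics/z3.png',cv2.resize(im[75:180,205:345],None,fx=5,fy=5,interpolation=cv2.INTER_CUBIC))
E
```

```text
wrist
px [157. 313.] cen [342.   63.7] rect [344.9  56.8] [ 58.  181.9] 65.7 area 4706 hull 7516
px [231. 248.] cen [480.4 -15.8] rect [480.4 -15.9] [126.2  88.4] 73.9 area 10773 hull 11056
px [441. 209.] cen [ 619.5 -256.4] rect [ 619.8 -256.7] [90.4 77.8] 64.1 area 5263 hull 5416
  hex edges [2.8 1.4 5.8 1.2 4.1 4.8] [42. 45. 47. 41. 47. 45.]
  hexcen [ 619.6099  -255.97223] corner ang 3.4403748761973385
top
px [409. 280.] cen [ 433.8 -241.7] rect [ 433.9 -241.6] [54.3 49.5] 89.7 area 2532 hull 2618
px [296. 257.] cen [480.2 -14. ] rect [480.1 -13.9] [127.9  87.3] 73.8 area 10733 hull 11102
px [155. 192.] cen [620.  281.2] rect [620.  281.6] [66.8 65.7] 2.2 area 3364 hull 3455
  hex edges [ 2.3 52.6 53.5 54.5 47.3 55.4] [32. 24. 44. 25. 33. 43.]
  hexcen [619.168   282.22272] corner ang -5.544452123831562
px [410. 189.] cen [ 619.  -255.1] rect [ 618.7 -255.1] [79.  92.4] 33.1 area 5363 hull 5553
  hex edges [ 3.1  2.5  6.4  3.5 59.4 55.9] [47. 45. 48. 41. 38. 51.]
  hexcen [ 617.769   -255.36934] corner ang 1.844446303949529
scene
```

View pics/z3.png

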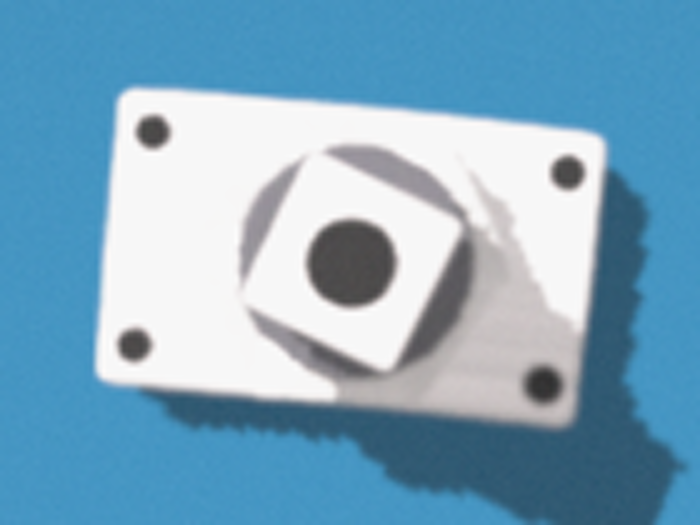

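```bash
python3 - <<'E'
from h import *
import pickle
cm,im=pickle.load(open('w1.pkl','rb'))
f=lambda L,z:np.array([toz(cm,204.6+x/5,74.6+y/5,z,True)[:2] for x,y in L])*1000
def sides(w): s=np.roll(w,-1,0)-w; return np.round(np.hypot(*s.T),1),np.round(np.degrees(np.arctan2(s[:,1],s[:,0]))%90,1)
b=f([(322,152),(465,226),(392,372),(243,296)],.104); print('block',b.mean(0),sides(b)); print('bore',f([(351,263)],.104))
h=f([(152,131),(568,172),(543,385),(134,345)],.026); print('flange holes',h.mean(0),sides(h),h)
t=env.camera_model('top'); print('top bore',toz(t,297.5-.4,167.2-.4,.104))
print('top fl', np.mean([toz(t,260+x/9-.5,150+y/9-.5,.026) for x,y in [(116,197),(490,108),(541,301),(162,389)]],0))
P=np.r_[b.mean(0)/1000,.10]; print(P)
for a in (np.arange(4)): pass
s=b[1]-b[0]; an=np.degrees(np.arctan2(s[1],s[0])); print(an); plan([P[0],P[1],.2],an); plan([P[0],P[1],.2],an+90)
E
```

```text
block [643.94578411 -19.36487816] (array([26.5, 27.2, 27.8, 27.3]), array([81.2, 82.7, 81.2, 79.9]))
bore [[643.43489249 -18.75833863]]
flange holes [642.48471865 -18.23109128] (array([88.6, 46.4, 88.4, 46.4]), array([13. , 12.8, 13. , 13.1])) [[655.1355212   30.14012634]
 [675.00630458 -56.20124511]
 [629.806665   -66.50283426]
 [609.99038383  19.63958793]]
top bore [ 0.64336938 -0.01747491  0.104     ]
top fl [ 0.64242375 -0.01644345  0.026     ]
[ 0.64394578 -0.01936488  0.1       ]
-98.81695246037762
alt yaw -2.662
d [0.0454 0.0645 0.0002] yaw 0.479 cur -71.36 q6 55.9 tilt [-0.0003 -0.0001]
alt yaw 2.05
d [0.0454 0.0645 0.0002] yaw -1.092 cur -71.36 q6 55.9 tilt [-0.0003 -0.0001]
```

```bash
python3 -m jog '[[0.2,0.06,0.064,0,0.479],[0.2,0.06,0.064,0,0.479],[0.2,0.06,0.064,0,0.479],[0.2,0.06,0.064,0,0.479],[0.2,0.06,0.064,0,0.479],[0.2,0.06,0.064,0,0.479],[0.2,0.06,0.064,0,0.479]]' 40
python3 - <<'E'
from h import *
plan([.6437,-.0187,.096],81.2)
snap('wrist','w2')
E
```

```text
time_s: 2.5
position: [0.6438, -0.0187, 0.1862]
tool_rot: [[0.001, 0.989, -0.15], [-0.0, -0.15, -0.989], [-1.0, 0.001, 0.0]]
ft_force: [-0.8, 0.1, 0.4]
grip_width: 0.0508
alt yaw -3.139
d [ 0.0902 -0.0002  0.    ] yaw 0.003 cur -98.65 q6 86.5 tilt [ 0.0013 -0.0003]
```

View pics/w2.png

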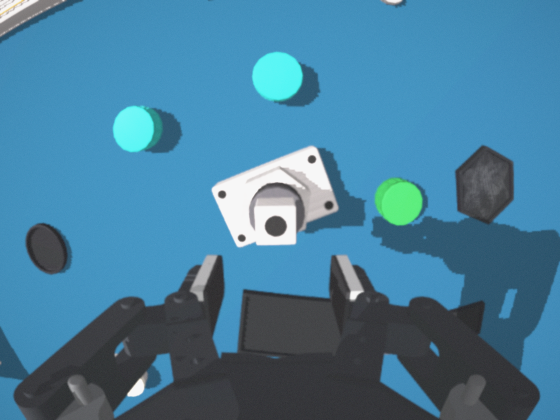

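The jaws straddle the block, which sits at (275,224) and is square to them. I'll descend and grip.

```bash
python3 -m jog '[[0.2,0.045,0,0,0],[0.2,0.09,0,0,0],[0.2,0.09,0,0,0],[0.2,0.09,0,0,0],[-0.6,0.09,0,0,0],[-0.6,0.09,0,0,0],[-0.6,0.09,0,0,0],[-0.6,0.09,0,0,0],[-0.6,0.09,0,0,0],[-0.6,0.09,0,0,0]]' 40
python3 -m jog '[[-0.6,-0.02,0,0,0],[-0.6,-0.05,0,0,0],[-0.6,-0.09,0,0,0],[-0.6,-0.09,0,0,0]]'
python3 - <<'E'
from h import *
snap('wrist','w3')
E
```

```text
time_s: 3.55
position: [0.6452, -0.0185, 0.0983]
tool_rot: [[0.005, 0.988, -0.151], [-0.001, -0.151, -0.988], [-1.0, 0.005, 0.0]]
ft_force: [-0.4, 0.1, 7.1]
grip_width: 0.0272
time_s: 3.95
position: [0.646, -0.0186, 0.1925]
tool_rot: [[0.012, 0.988, -0.151], [-0.003, -0.151, -0.988], [-1.0, 0.012, 0.001]]
ft_force: [-0.5, -0.5, -0.0]
grip_width: 0.0273
```

View pics/w3.png

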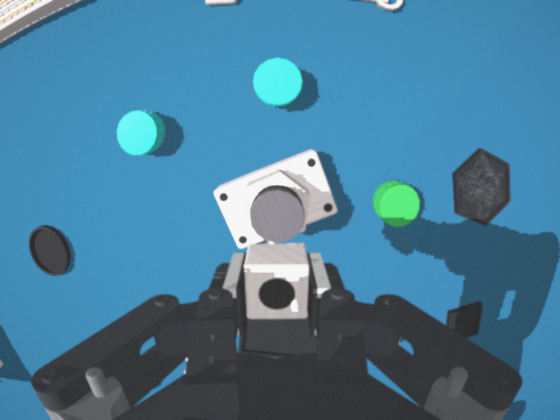

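The block is held at (277,292), and the pulley at (278,214) stayed in place. I'll move back from the square nest to look at it.

```bash
python3 - <<'E'
from h import *
plan([.36,-.235,.19],90)
E
```

```text
alt yaw 2.99
d [-0.0024 -0.2489  0.2573] yaw -0.152 cur -98.71 q6 86.6 tilt [ 0.0072 -0.0015]
```

```bash
python3 -m jog '[[-0.6,0,-0.03,0.03,0],[-0.6,0,-0.249,0.257,-0.152],[-0.6,0,-0.249,0.257,-0.152],[-0.6,0,-0.249,0.257,-0.152],[-0.6,0,-0.249,0.257,-0.152],[-0.6,0,-0.249,0.257,-0.152],[-0.6,0,-0.249,0.257,-0.152],[-0.6,0,-0.249,0.257,-0.152],[-0.6,0,-0.249,0.257,-0.152],[-0.6,0,-0.249,0.257,-0.152],[-0.6,0,-0.249,0.257,-0.152],[-0.6,0,-0.249,0.257,-0.152],[-0.6,0,-0.249,0.257,-0.152]]'
python3 - <<'E'
from h import *
import pickle
from nests import nests
cm,im=snap('wrist','w4'); pickle.dump((cm,im),open('w4.pkl','wb')); nests(cm,im,True); plan([.4339,-.2415,.15],90)
E
```

```text
time_s: 5.3
position: [0.3594, -0.234, 0.1852]
tool_rot: [[-0.0, 1.0, 0.001], [0.0, 0.001, -1.0], [-1.0, -0.0, -0.0]]
ft_force: [0.0, 0.5, -0.7]
grip_width: 0.0272
px [277. 294.] cen [ 245.2 -234.9] rect [ 245.3 -235.2] [35.  36.5] 0.1 area 986 hull 1025
alt yaw -3.141
d [0.0352 0.0746 0.0075] yaw 0.001 cur -89.94 q6 41.0 tilt [-0.0001  0.0002]
```

View pics/w4.png

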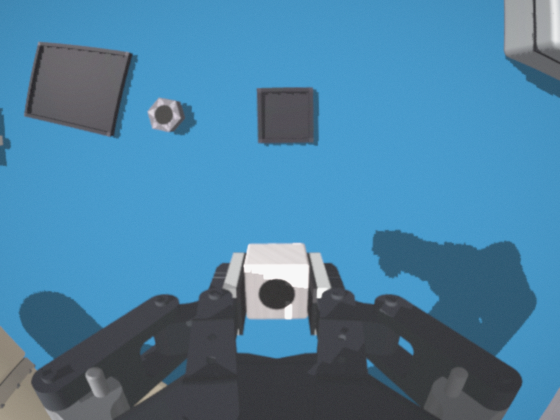

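The square nest is at (286,115) and lies square to the tool. The mask threshold is too dark for this view, so I'll relax it.

```bash
sed -i 's/m=((hsv.*/m=((hsv[...,2]<vmax)\&((hsv[...,1]<110)|(hsv[...,2]<35))).astype(np.uint8)/; s/def nests(cm,im,fish):/def nests(cm,im,fish,vmax=75):/' nests.py; python3 - <<'E'
from nests import *
cm,im=pickle.load(open('w4.pkl','rb'))
for v in (90,110,130): nests(cm,im,True,v);print()
E
```

```text
px [276. 294.] cen [ 244.9 -234.9] rect [ 244.6 -235.2] [36.4 36.6] 0.1 area 1049 hull 1076
px [285. 115.] cen [ 434.4 -243.2] rect [ 434.5 -243.3] [49.9 50.3] 0.6 area 2396 hull 2432
px [77. 97.] cen [480.1 -15.8] rect [480.5 -15.4] [131.3  85.8] 73.9 area 1140 hull 11024

px [276. 294.] cen [ 245.  -234.9] rect [ 244.6 -235.2] [36.4 38.7] 0.1 area 1102 hull 1125
px [286. 115.] cen [ 434.4 -243.5] rect [ 434.5 -243.4] [51.8 52.1] 0.7 area 2635 hull 2662
px [78. 86.] cen [480.6 -14.7] rect [480.7 -14.6] [133.1  87.2] 73.9 area 11199 hull 11519
px [538.  45.] cen [ 550.1 -550.6] rect [ 562.9 -548.4] [91. 94.] 84.2 area 2295 hull 5327

px [276. 294.] cen [ 245.  -234.9] rect [ 245.3 -235.2] [37.6 38.7] 0.1 area 1142 hull 1170
px [285. 115.] cen [ 434.4 -243.1] rect [ 434.2 -243.1] [52.7 52.7] 0.7 area 2680 hull 2735
px [78. 86.] cen [480.7 -14.2] rect [480.8 -14.2] [134.   88.3] 74.0 area 11508 hull 11751
px [536.  45.] cen [ 550.5 -548.3] rect [ 563.2 -545.2] [97.5 94. ] 84.2 area 2636 hull 5763
```

```bash
python3 - <<'E'
from nests import *
cm,im=pickle.load(open('w4.pkl','rb'))
s=env.observe();p=s['position']
print(p, toz(cm,276.7,293.5,p[2]+.0057,True)-p)
plan([.4342,-.2426,.06],90.6)
E
```

```text
[ 0.35926064 -0.23408038  0.18522146] [-0.00189181 -0.00110705  0.0057    ]
alt yaw 3.132
d [0.1252 0.0749 0.0086] yaw -0.009 cur -89.94 q6 41.0 tilt [-0.0001  0.0002]
```

```bash
python3 -m jog '[[-0.6,0.05,0.04,0.004,-0.009],[-0.6,0.08,0.0767,0.008,-0.009],[-0.6,0.12,0.0767,0.008,-0.009],[-0.6,0.14,0.0767,0.008,-0.009],[-0.6,0.148,0.0767,0.008,-0.009],[-0.6,0.15,0.0767,0.008,-0.009],[-0.6,0.15,0.0767,0.008,-0.009],[-0.6,0.15,0.0767,0.008,-0.009]]'
python3 - <<'E'
from nests import *
plan([.436,-.2424,.0245],90.6)
snap('wrist','w5')
E
```

```text
time_s: 6.15
position: [0.4359, -0.243, 0.0366]
tool_rot: [[0.002, 1.0, 0.009], [-0.002, 0.009, -1.0], [-1.0, 0.002, 0.002]]
ft_force: [-0.3, -1.1, -1.7]
grip_width: 0.0267
alt yaw 3.14
d [ 0.0121  0.0001 -0.0006] yaw -0.002 cur -89.51 q6 46.8 tilt [ 0.0018 -0.0017]
```

View pics/w5.png

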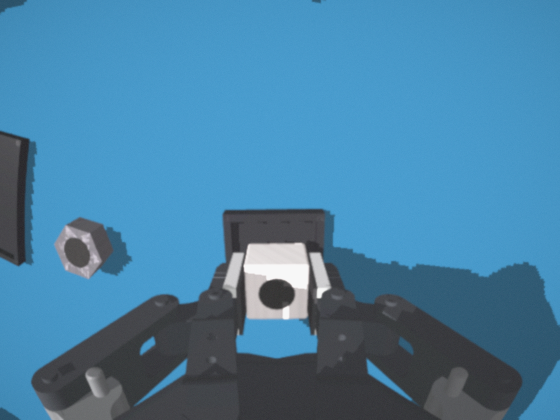

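```bash
python3 -m jog '[[-0.6,0.005,0,-0.0005,0],[-0.6,0.009,0,-0.0005,0],[-0.6,0.0115,0,-0.0005,0],[-0.6,0.0115,0,-0.0005,0],[-0.6,0.0115,0,-0.0005,0]]'
```

```text
time_s: 6.7
position: [0.4354, -0.2419, 0.0242]
tool_rot: [[-0.0, 1.0, 0.009], [-0.0, 0.009, -1.0], [-1.0, -0.0, 0.0]]
ft_force: [-2.6, 1.2, 7.3]
grip_width: 0.027
```

Contact reads 7 N at the expected height, so I'll release and retreat.

```bash
python3 -m jog '[[-0.4,0,0,0,0],[-0.2,0,0,0,0],[0,0,0,0,0],[0,0,0,0,0],[0,-0.02,0,0,0],[0,-0.06,-0.02,0,0],[0,-0.1,-0.06,0,0],[0,-0.13,-0.09,0,0],[0,-0.13,-0.09,0,0],[0,-0.13,-0.09,0,0],[0,-0.13,-0.09,0,0]]'
python3 - <<'E'
from nests import *
snap('wrist','w6')
plan([.62,-.03,.2],81.2)
E
```

```text
time_s: 7.8
position: [0.3458, -0.2427, 0.153]
tool_rot: [[-0.001, 1.0, 0.009], [0.001, 0.009, -1.0], [-1.0, -0.001, -0.001]]
ft_force: [-0.0, 1.1, -0.6]
grip_width: 0.0426
alt yaw -2.979
d [-0.0472  0.276  -0.2101] yaw 0.163 cur -89.46 q6 38.3 tilt [-0.0011  0.0016]
```

View pics/w6.png

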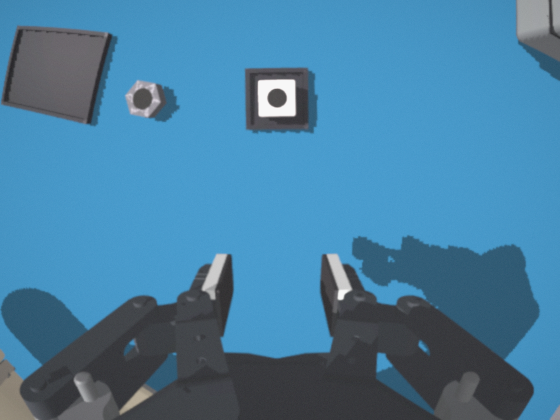

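The block lies flat in its nest, its centre at (277,98) against the nest centre at (277,100). Next I view the rest of the stack.

```bash
python3 -m jog '[[0.6,-0.047,0.215,-0.22,0],[0.6,-0.047,0.215,-0.22,0],[0.6,-0.047,0.215,-0.22,0],[0.6,-0.047,0.215,-0.22,0],[0.6,-0.047,0.215,-0.22,0],[0.6,-0.047,0.215,-0.22,0],[0.6,-0.047,0.215,-0.22,0],[0.6,-0.047,0.215,-0.22,0],[0.6,-0.047,0.215,-0.22,0],[0.6,-0.047,0.215,-0.22,0],[0.6,-0.047,0.215,-0.22,0]]'
python3 - <<'E'
from nests import *
cm,im=snap('wrist','w7'); pickle.dump((cm,im),open('w7.pkl','wb'))
u,v=map(int,proj(cm,[.643,-.018,.06],True)); print(u,v)
cv2.imwrite('pics/z7.png',cv2.resize(im[v-60:v+60,u-75:u+75,::-1],None,fx=5,fy=5,interpolation=cv2.INTER_CUBIC))
E
```

```text
time_s: 8.95
position: [0.558, -0.022, 0.2007]
tool_rot: [[-0.001, 1.0, 0.007], [0.0, 0.007, -1.0], [-1.0, -0.001, -0.0]]
ft_force: [-0.2, 0.1, 0.2]
grip_width: 0.0685
271 102
```

View pics/z7.png

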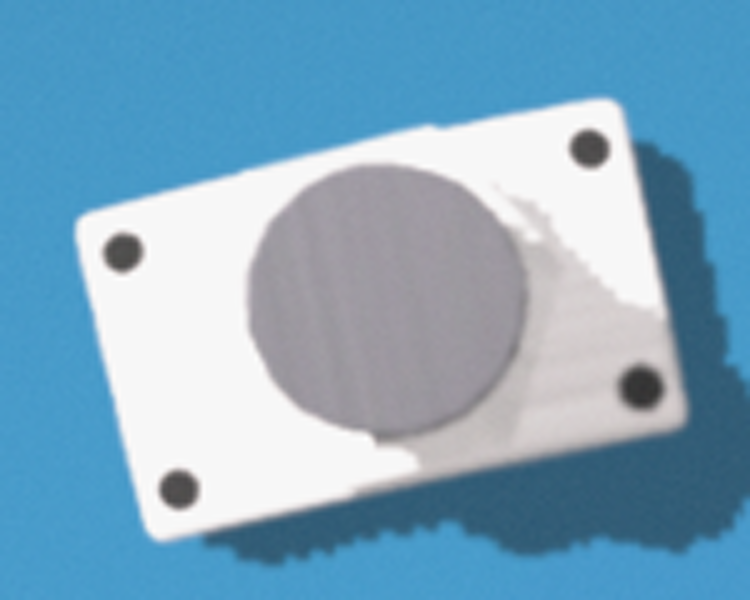

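View pics/w7.png

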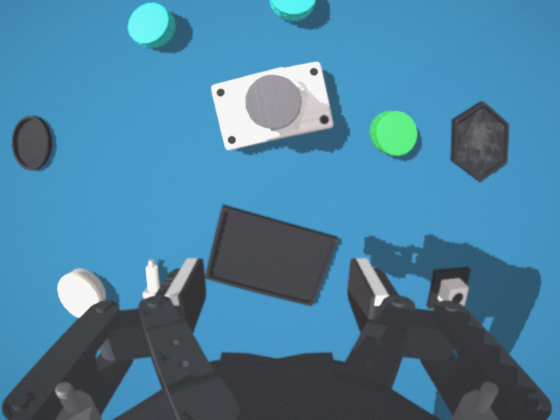

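```bash
python3 - <<'E'
from nests import *
cm,im=pickle.load(open('w7.pkl','rb'))
f=lambda x,y,z:toz(cm,196+x/5-.4,42+y/5-.4,z,True)[:2]*1000
L,R,T,B=[f(*p,.078) for p in [(248,300),(526,300),(387,163),(387,438)]]
print(L,R,T,B,np.hypot(*(L-R)),np.hypot(*(T-B)),(L+R+T+B)/4)
h=np.array([f(*p,.026) for p in [(123,252),(590,149),(641,387),(179,489)]]);print('flange',h.mean(0), np.degrees(np.arctan2(*(h[1]-h[0])[::-1])))
c=(L+R+T+B)/4000
plan([c[0],c[1],.1]); 
print('nests');nests(cm,im,True,110)
E
```

```text
[642.87785936   1.50504566] [643.09337397 -40.93696317] [664.21531385 -19.58512097] [621.37548173 -19.87602225] 42.44255600325996 42.84081977796313 [642.89050723 -19.72326518]
flange [642.52153364 -18.32079822] -77.17150176947584
d [ 0.1008  0.0848 -0.0015] yaw 0 cur -89.58 q6 75.2 tilt [-0.0003  0.    ]
nests
px [ 32. 143.] cen [619.7 280.3] rect [619.6 280.7] [72.  66.3] 84.3 area 3734 hull 3813
px [479. 141.] cen [ 619.4 -257.1] rect [ 619.3 -256.7] [91.  84.6] 3.4 area 5758 hull 5886
  hex edges [ 0.   1.9 52.8  3.1  2.6 58.5] [49. 30. 60. 44. 41. 49.]
  hexcen [ 621.2247 -257.5519] corner ang -0.05716253234694852
```

Pulley centre is (643,-19.7), and its top measures 43 mm across. That matches, so I'll grasp it.

```bash
python3 -m jog '[[0.6,0.03,0.04,-0.0015,0],[0.6,0.06,0.085,-0.0015,0],[0.6,0.08,0.085,-0.0015,0],[0.6,0.11,0.085,-0.0015,0],[0.6,0.127,0.085,-0.0015,0],[0.6,0.127,0.085,-0.0015,0],[0.6,0.127,0.085,-0.0015,0],[0,0.127,0.085,-0.0015,0],[-0.3,0.127,0.085,-0.0015,0],[-0.3,0.127,0.085,-0.0015,0],[-0.3,0.127,0.085,-0.0015,0],[-0.3,0.127,0.085,-0.0015,0],[-0.3,0.127,0.085,-0.0015,0],[-0.3,0.127,0.085,-0.0015,0]]' 50
```

```text
time_s: 10.4
position: [0.6442, -0.0188, 0.0757]
tool_rot: [[0.003, 1.0, 0.009], [-0.001, 0.009, -1.0], [-1.0, 0.003, 0.001]]
ft_force: [-0.9, 0.4, 6.3]
grip_width: 0.0419
```

```bash
python3 -m jog '[[-0.3,-0.01,0,0,0],[-0.3,-0.03,0,0,0],[-0.3,-0.07,0,0,0],[-0.3,-0.11,0,0,0],[-0.3,-0.12,0,0,0],[-0.3,-0.12,0,0,0]]'
python3 - <<'E'
from nests import *
cm,im=snap('wrist','w8'); pickle.dump((cm,im),open('w8.pkl','wb'))
plan([.545,.28,.195],90)
E
```

```text
time_s: 11.0
position: [0.6439, -0.0187, 0.1956]
tool_rot: [[0.003, 1.0, 0.009], [-0.001, 0.009, -1.0], [-1.0, 0.003, 0.001]]
ft_force: [-1.0, 0.4, -3.0]
grip_width: 0.0422
alt yaw -3.133
d [-0.0015 -0.0956 -0.2995] yaw 0.009 cur -89.5 q6 77.3 tilt [-0.0005  0.0001]
```

View pics/w8.png

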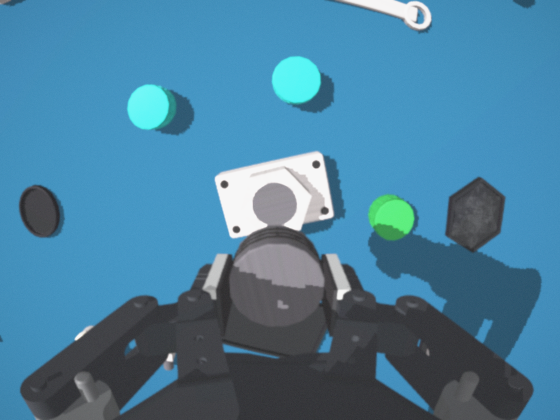

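The pulley is held at (277,284). The hex cap, which has a grey disc on top, stayed on the flange. I'll go and look at the round nest.

```bash
python3 -m jog '[[-0.3,0,-0.01,-0.03,0],[-0.3,0,-0.096,-0.3,0],[-0.3,0,-0.096,-0.3,0],[-0.3,0,-0.096,-0.3,0],[-0.3,0,-0.096,-0.3,0],[-0.3,0,-0.096,-0.3,0],[-0.3,0,-0.096,-0.3,0],[-0.3,0,-0.096,-0.3,0],[-0.3,0,-0.096,-0.3,0],[-0.3,0,-0.096,-0.3,0],[-0.3,0,-0.096,-0.3,0]]'
python3 - <<'E'
from nests import *
cm,im=snap('wrist','w9'); pickle.dump((cm,im),open('w9.pkl','wb')); nests(cm,im,True,110)
p=env.observe()['position'];print(p)
plan([.6213,.281,.06])
E
```

```text
time_s: 12.15
position: [0.5453, 0.2793, 0.1932]
tool_rot: [[-0.001, 1.0, 0.007], [-0.0, 0.007, -1.0], [-1.0, -0.001, 0.0]]
ft_force: [0.0, -0.9, -2.5]
grip_width: 0.042
px [ 25. 250.] cen [465.  620.6] rect [465.  620.3] [46.2 68.7] 50.2 area 2421 hull 2476
px [501. 244.] cen [479.4 -16.7] rect [479.5 -16.8] [136.6  88.7] 74.0 area 11638 hull 11973
px [277. 115.] cen [619.8 278.7] rect [619.7 278.7] [65.8 66.8] 0.4 area 3457 hull 3502
[0.54531011 0.27939539 0.19337217]
d [ 0.1333  0.0761 -0.0011] yaw 0 cur -89.59 q6 105.7 tilt [-0.0008 -0.0003]
```

View pics/w9.png

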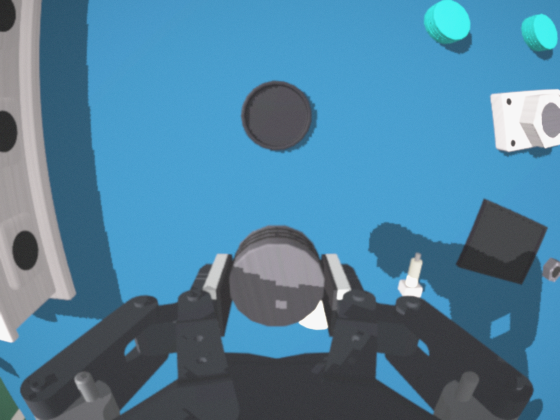

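```bash
python3 -m jog '[[-0.3,0.03,0.04,0,0],[-0.3,0.06,0.0758,0,0],[-0.3,0.1,0.0758,0,0],[-0.3,0.13,0.0758,0,0],[-0.3,0.148,0.0758,0,0],[-0.3,0.152,0.0758,0,0],[-0.3,0.152,0.0758,0,0],[-0.3,0.152,0.0758,0,0]]'
python3 - <<'E'
from nests import *
plan([.621,.2797,.0277])
snap('wrist','w10')
E
```

```text
time_s: 13.0
position: [0.6215, 0.281, 0.0433]
tool_rot: [[0.002, 1.0, 0.008], [0.001, 0.008, -1.0], [-1.0, 0.002, -0.001]]
ft_force: [-0.6, -0.8, -1.7]
grip_width: 0.042
d [ 0.0156 -0.0006  0.0013] yaw 0 cur -89.52 q6 103.9 tilt [0.0023 0.0006]
```

View pics/w10.png

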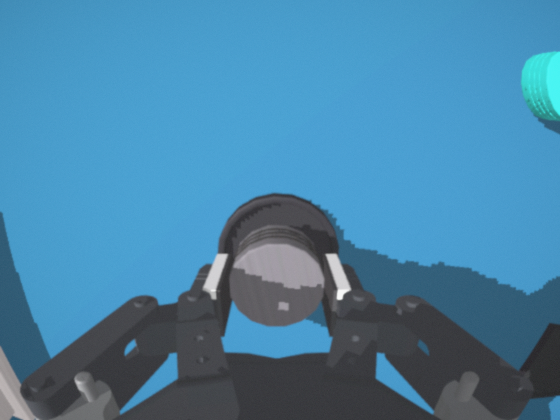

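```bash
python3 -m jog '[[-0.3,0.006,0,0.0007,0],[-0.3,0.011,0,0.0007,0],[-0.3,0.014,0,0.0007,0],[-0.3,0.015,0,0.0007,0],[-0.3,0.015,0,0.0007,0],[-0.3,0.015,0,0.0007,0]]'
```

```text
time_s: 13.65
position: [0.6205, 0.2804, 0.0277]
tool_rot: [[-0.0, 1.0, 0.009], [-0.0, 0.009, -1.0], [-1.0, -0.0, 0.0]]
ft_force: [-3.3, -1.8, 5.5]
grip_width: 0.042
```

```bash
python3 -m jog '[[0,0,0,0,0],[0.2,0,0,0,0],[0.4,0,0,0,0],[0.4,0,0,0,0],[0.4,-0.02,0,0,0],[0.4,-0.06,-0.02,0,0],[0.4,-0.1,-0.06,0,0],[0.4,-0.14,-0.09,0,0],[0.4,-0.16,-0.09,0,0],[0.4,-0.16,-0.09,0,0],[0.4,-0.16,-0.09,0,0]]'
python3 - <<'E'
from nests import *
snap('wrist','w11')
plan([.56,-.02,.2])
E
```

```text
time_s: 14.75
position: [0.5308, 0.2796, 0.1868]
tool_rot: [[0.001, 1.0, 0.009], [0.0, 0.009, -1.0], [-1.0, 0.001, -0.0]]
ft_force: [0.5, 0.0, -0.7]
grip_width: 0.06
d [-0.0141  0.0267  0.2997] yaw 0 cur -89.51 q6 106.0 tilt [-0.0013 -0.0004]
```

View pics/w11.png

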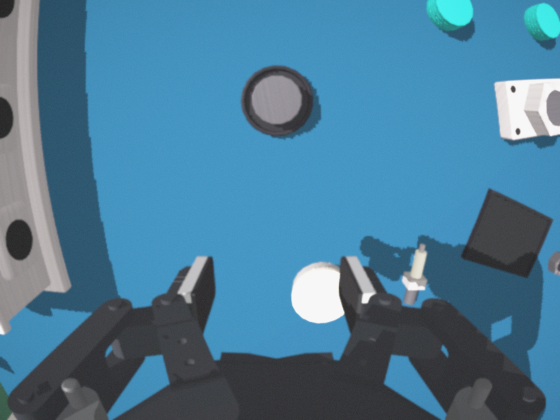

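The pulley is centred in the round nest, at (277,98). Back to the stack for the hex cap.

```bash
python3 -m jog '[[1,-0.014,0.027,0.3,0],[1,-0.014,0.027,0.3,0],[1,-0.014,0.027,0.3,0],[1,-0.014,0.027,0.3,0],[1,-0.014,0.027,0.3,0],[1,-0.014,0.027,0.3,0],[1,-0.014,0.027,0.3,0],[1,-0.014,0.027,0.3,0],[1,-0.014,0.027,0.3,0],[1,-0.014,0.027,0.3,0]]'
python3 - <<'E'
from nests import *
cm,im=snap('wrist','w12'); pickle.dump((cm,im),open('w12.pkl','wb'))
print(env.observe()['position'])
u,v=map(int,proj(cm,[.643,-.018,.05],True)); print(u,v)
c=im[v-60:v+60,u-75:u+75,::-1]
c=np.clip((c.astype(float)-120)*1.9,0,255).astype(np.uint8)
cv2.imwrite('pics/z12.png',cv2.resize(c,None,fx=5,fy=5,interpolation=cv2.INTER_CUBIC))
E
```

```text
time_s: 15.8
position: [0.5603, -0.0188, 0.2003]
tool_rot: [[-0.001, 1.0, 0.011], [0.0, 0.011, -1.0], [-1.0, -0.001, -0.0]]
ft_force: [0.1, -0.3, 0.2]
grip_width: 0.0857
[ 0.56026874 -0.01878747  0.20049594]
275 105
```

View pics/z12.png

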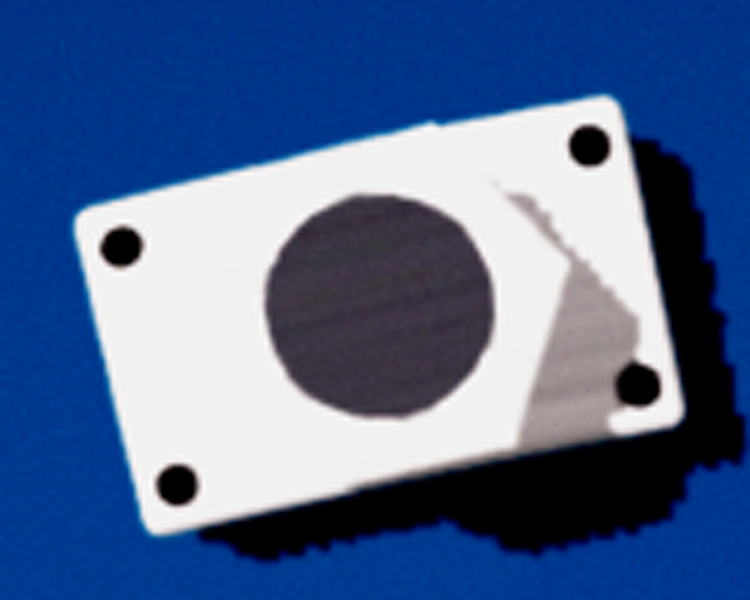

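View pics/w12.png

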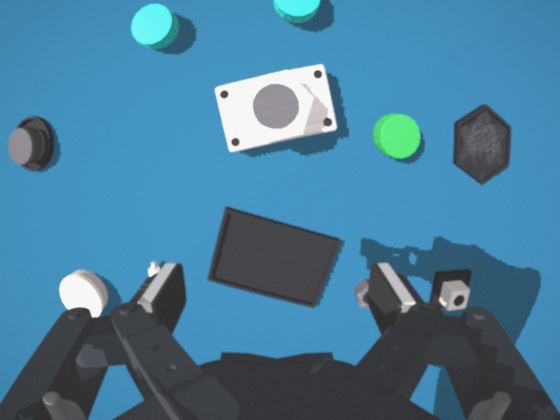

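```bash
python3 - <<'E'
from nests import *
cm,im=pickle.load(open('w12.pkl','rb'))
c=im[45:165,200:350].astype(float)
print(im[105,222:300:6])
g=cv2.GaussianBlur(c.mean(2),(0,0),0.8)
g=np.clip((g-225)*10,0,255).astype(np.uint8)
cv2.imwrite('pics/z12b.png',cv2.resize(g,None,fx=5,fy=5,interpolation=cv2.INTER_CUBIC))
f=lambda x,y,z:toz(cm,200+x/5-.4,45+y/5-.4,z,True)[:2]*1000
print('disc',[f(*p,.052) for p in[(380,305),(266,305),(494,305),(380,194),(380,417)]])
a,b,d=[f(*p,.052) for p in[(505,190),(570,260),(518,445)]]
print('corner',b,[np.degrees(np.arctan2(*(q)[::-1])) for q in (b-a,d-b)],np.hypot(*(d-b)))
E
```

```text
[[247 247 247]
 [247 247 247]
 [247 247 247]
 [247 247 247]
 [247 247 247]
 [233 229 230]
 [154 149 155]
 [153 149 155]
 [153 149 156]
 [151 147 153]
 [150 146 154]
 [153 147 155]
 [153 148 156]]
disc [array([642.83237403, -18.10249428]), array([642.77721916,   1.07424037]), array([643.17743325, -37.26705756]), array([661.89180664, -17.89542029]), array([623.69952132, -18.30841072])]
corner [651.30679509 -49.98728197] [np.float64(-136.38352839482462), np.float64(165.6022923823727)] 33.02580852638053
```

View pics/z12b.png

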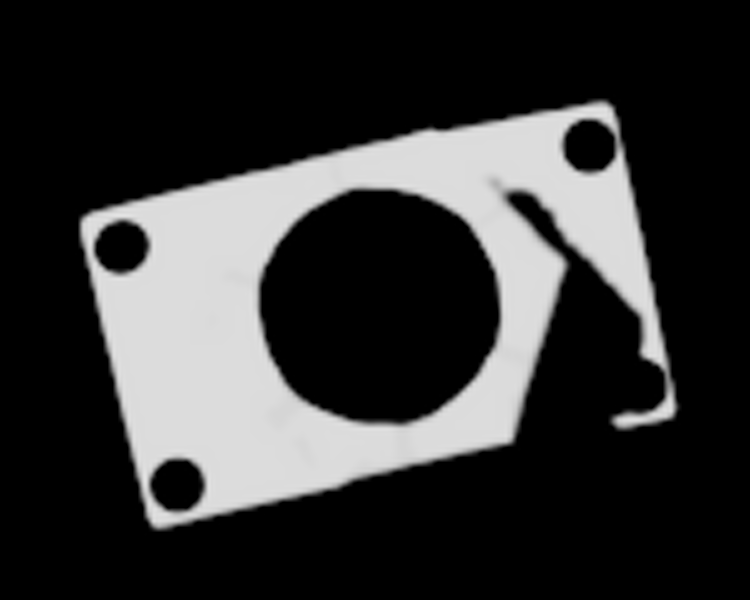

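```bash
python3 - <<'E'
from nests import *
cm,im=pickle.load(open('w12.pkl','rb'))
f=lambda x,y,z:toz(cm,200+x/5-.4,45+y/5-.4,z,True)[:2]*1000
K=np.array([f(*p,.052) for p in[(434,128),(569,262),(516,442),(346,487)]])
s=np.diff(K,axis=0); print(K,np.hypot(*s.T),np.degrees(np.arctan2(s[:,1],s[:,0]))%60, 'cen from opposite',(K[0]+K[3])/2,np.hypot(*(K[0]-K[3])))
c=np.array([642.9,-18.1]); d=K-c; print(np.hypot(*d.T),np.degrees(np.arctan2(d[:,1],d[:,0]))%60)
E
```

```text
[[673.47973935 -26.80368211]
 [650.95608738 -49.82347893]
 [619.82444013 -41.42366339]
 [611.65741735 -12.65683929]] [32.20599236 32.2449432  29.90368589] [45.62414864 44.90025315 45.84946813] cen from opposite [642.56857835 -19.7302607 ] 63.420285861553616
[31.79425327 32.73040879 32.80967445 31.71319866] [44.11245393 44.24889733 45.3063661  50.11698419]
```

```bash
python3 - <<'E'
from h import *
plan([.6428,-.0183,.046],75.2)
E
```

```text
alt yaw -2.873
d [0.1544 0.0826 0.0004] yaw 0.269 cur -89.39 q6 75.4 tilt [-0.0007  0.0003]
```

```bash
python3 -m jog '[[1,0.03,0.04,0,0.14],[1,0.06,0.0826,0,0.269],[1,0.08,0.0826,0,0.269],[1,0.11,0.0826,0,0.269],[1,0.12,0.0826,0,0.269],[1,0.12,0.0826,0,0.269]]' 60
python3 - <<'E'
from h import *
plan([.6428,-.0183,.046],75.2)
snap('wrist','w13')
E
```

```text
time_s: 16.45
position: [0.6423, -0.0185, 0.0797]
tool_rot: [[-0.003, 0.967, -0.256], [0.001, -0.256, -0.967], [-1.0, -0.003, 0.0]]
ft_force: [0.7, 0.3, -0.2]
grip_width: 0.0854
alt yaw 3.141
d [ 0.0337  0.0005 -0.0003] yaw -0.001 cur -104.85 q6 92.7 tilt [-0.0028  0.0006]
```

View pics/w13.png

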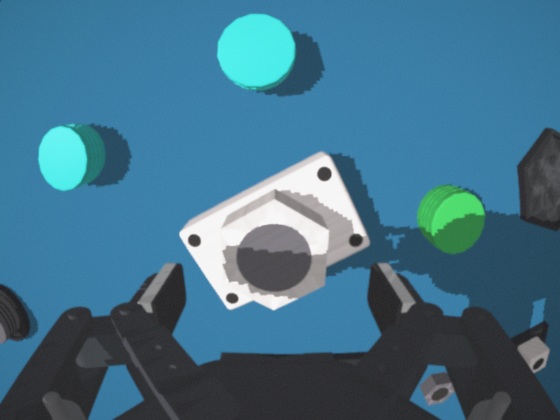

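The cap's flats (u about 222 and 327) are parallel to the pads and centred between them. I'll descend and close.

```bash
python3 -m jog '[[1,0.015,0,0,0],[1,0.028,0,0,0],[1,0.033,0,0,0],[1,0.033,0,0,0],[1,0.033,0,0,0],[0.5,0.033,0,0,0],[0,0.033,0,0,0],[0,0.033,0,0,0],[0,0.033,0,0,0],[0,0.033,0,0,0],[0,0.033,0,0,0],[0,0.033,0,0,0]]' 60
```

```text
time_s: 17.7
position: [0.6435, -0.0193, 0.0489]
tool_rot: [[0.002, 0.966, -0.257], [-0.0, -0.257, -0.966], [-1.0, 0.002, -0.0]]
ft_force: [-0.5, 1.1, 5.8]
grip_width: 0.0545
```

```bash
python3 -m jog '[[0,-0.01,0,0,0],[0,-0.03,0,0,0],[0,-0.07,0,0,0],[0,-0.11,0,0,0],[0,-0.15,0,0,0],[0,-0.15,0,0,0],[0,-0.15,0,0,0]]'
python3 - <<'E'
from nests import *
cm,im=snap('wrist','w14'); pickle.dump((cm,im),open('w14.pkl','wb'))
plan([.545,-.256,.195],93)
E
```

```text
time_s: 18.4
position: [0.6427, -0.0194, 0.198]
tool_rot: [[0.0, 0.966, -0.257], [-0.0, -0.257, -0.966], [-1.0, 0.0, 0.0]]
ft_force: [-0.0, -0.3, -4.4]
grip_width: 0.0545
alt yaw 2.829
d [ 0.0017 -0.033   0.2537] yaw -0.313 cur -104.91 q6 92.7 tilt [-0.0027  0.0005]
```

View pics/w14.png

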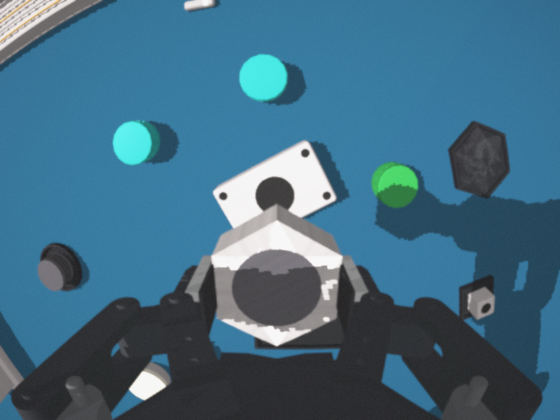

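The cap is held, and the flange with its central bore stayed where it was. I'll go and look at the hex nest.

```bash
python3 -m jog '[[0,0,-0.01,0.03,0],[0,0,-0.033,0.254,-0.313],[0,0,-0.033,0.254,-0.313],[0,0,-0.033,0.254,-0.313],[0,0,-0.033,0.254,-0.313],[0,0,-0.033,0.254,-0.313],[0,0,-0.033,0.254,-0.313],[0,0,-0.033,0.254,-0.313],[0,0,-0.033,0.254,-0.313],[0,0,-0.033,0.254,-0.313]]'
python3 - <<'E'
from nests import *
cm,im=snap('wrist','w15'); pickle.dump((cm,im),open('w15.pkl','wb')); nests(cm,im,True,110);nests(cm,im,True,130)
p=env.observe()['position'];print(p)
plan([.62,-.256,.06],93)
E
```

```text
time_s: 19.45
position: [0.5461, -0.255, 0.1974]
tool_rot: [[-0.001, 0.999, 0.054], [0.001, 0.054, -0.999], [-1.0, -0.001, -0.001]]
ft_force: [-0.1, 0.4, -2.6]
grip_width: 0.0542
px [273. 300.] cen [ 414.2 -259.4] rect [ 410.3 -259.3] [100.4  60.2] 82.1 area 4032 hull 4858
  hex edges [ 8.3 55.2 40.2 24.7 42.5 24.4] [41. 40. 36. 40. 21. 83.]
  hexcen [ 411.79587 -263.6633 ] corner ang -14.119415632434746
px [ 80. 233.] cen [479.9 -14.3] rect [479.9 -14.2] [132.4  91.7] 73.9 area 11778 hull 12060
px [59. 98.] cen [644.3  -0.7] rect [ 6.445e+02 -6.000e-01] [36.6 36. ] 1.1 area 1013 hull 1040
px [281. 117.] cen [ 619.2 -256.5] rect [ 619.2 -256.3] [89.8 80.8] 3.8 area 5471 hull 5553
  hex edges [ 2.9 59.2 53.2  3.5  2.6  3.1] [42. 33. 57. 42. 44. 49.]
  hexcen [ 621.40985 -256.66962] corner ang 0.8481198891826836
px [273. 300.] cen [ 414.  -259.4] rect [ 410.1 -259.4] [101.4  60.9] 82.1 area 4285 hull 5017
  hex edges [ 8.5 54.1 37.7 24.7 44.9 25.5] [39. 39. 37. 43. 20. 85.]
  hexcen [ 411.50748 -263.05594] corner ang -14.838915103972809
px [ 80. 233.] cen [479.8 -13.9] rect [479.8 -13.7] [133.4  92.2] 73.9 area 11908 hull 12169
px [59. 98.] cen [ 6.442e+02 -6.000e-01] rect [ 6.442e+02 -6.000e-01] [37.6 36. ] 1.1 area 1047 hull 1072
  hex edges [59.8 50.  53.5 11.4 16.9 10.5] [16. 17. 22. 24. 17. 15.]
  hexcen [ 6.4690588e+02 -1.3057868e-01] corner ang 3.5318014689694177
px [281. 117.] cen [ 619.4 -256.3] rect [ 619.8 -256.5] [90.8 80.9] 2.6 area 5549 hull 5623
  hex edges [3.8 2.6 5.  3.5 2.6 3.1] [44. 45. 49. 42. 45. 49.]
  hexcen [ 619.41003 -256.41888] corner ang 3.4595069462383647
[ 0.54608693 -0.25520494  0.1975196 ]
alt yaw -3.14
d [0.1375 0.0738 0.0049] yaw 0.002 cur -86.88 q6 50.6 tilt [-0.0005  0.0005]
```

View pics/w15.png

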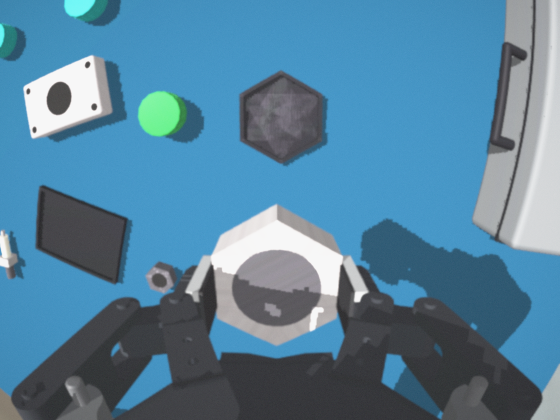

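```bash
python3 -m jog '[[0,0.03,0.04,0.003,-0.003],[0,0.06,0.0738,0.0047,-0.003],[0,0.1,0.0738,0.0047,-0.003],[0,0.13,0.0738,0.0047,-0.003],[0,0.148,0.0738,0.0047,-0.003],[0,0.156,0.0738,0.0047,-0.003],[0,0.156,0.0738,0.0047,-0.003],[0,0.156,0.0738,0.0047,-0.003]]'
python3 - <<'E'
from nests import *
plan([.62,-.2558,.0269],93.4)
snap('wrist','w16')
E
```

```text
time_s: 20.3
position: [0.6203, -0.2572, 0.0431]
tool_rot: [[0.002, 0.998, 0.056], [-0.001, 0.056, -0.998], [-1.0, 0.002, 0.001]]
ft_force: [0.1, -0.8, -3.7]
grip_width: 0.0546
alt yaw 3.138
d [ 0.0162 -0.0003 -0.0015] yaw -0.003 cur -86.78 q6 54.2 tilt [ 0.0017 -0.0011]
```

View pics/w16.png

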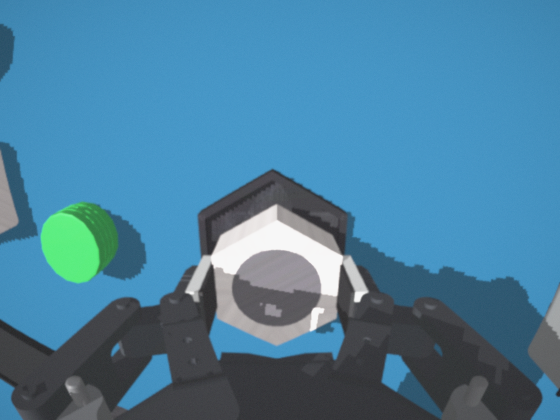

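```bash
python3 -m jog '[[0,0.006,0,-0.0013,0],[0,0.011,0,-0.0013,0],[0,0.014,0,-0.0013,0],[0,0.0155,0,-0.0013,0],[0,0.0155,0,-0.0013,0],[0,0.0155,0,-0.0013,0]]'
```

```text
time_s: 20.95
position: [0.6195, -0.2557, 0.0269]
tool_rot: [[-0.0, 0.998, 0.056], [0.0, 0.056, -0.998], [-1.0, -0.0, -0.0]]
ft_force: [-4.6, 2.3, 4.4]
grip_width: 0.0546
```

```bash
python3 -m jog '[[0.3,0,0,0,0],[0.5,0,0,0,0],[0.8,0,0,0,0],[0.8,0,0,0,0],[0.8,-0.02,0,0,0],[0.8,-0.06,-0.02,0,0],[0.8,-0.1,-0.06,0,0],[0.8,-0.14,-0.09,0,0],[0.8,-0.16,-0.09,0,0],[0.8,-0.16,-0.09,0,0],[0.8,-0.16,-0.09,0,0]]'
python3 - <<'E'
from nests import *
snap('wrist','w17')
plan([.56,-.02,.2],103)
E
```

```text
time_s: 22.05
position: [0.5299, -0.2609, 0.1864]
tool_rot: [[0.001, 0.998, 0.056], [-0.0, 0.056, -0.998], [-1.0, 0.001, 0.001]]
ft_force: [0.2, -0.3, -0.9]
grip_width: 0.0769
alt yaw 2.971
d [-0.0144  0.0437 -0.2386] yaw -0.171 cur -86.8 q6 49.1 tilt [-0.0009  0.0008]
```

View pics/w17.png

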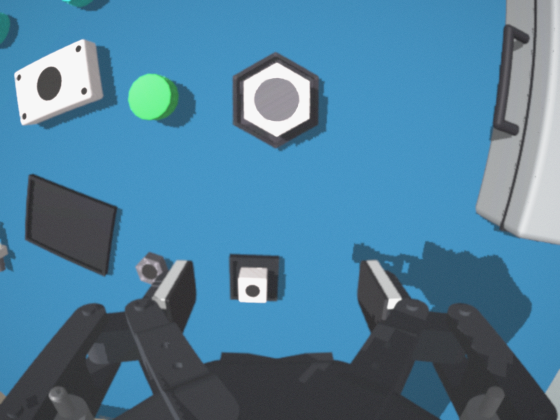

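The hex cap is well centred at (277,100). The flange comes next. It has to be gripped across its 64 mm width, so I turn the jaws to 12.8°.

```bash
python3 - <<'E'
from nests import *
plan([.66,-.105,.2],12.8)
cm=env.camera_model('top'); im=cv2.imread('pics/top0.png')
h=cv2.cvtColor(im,cv2.COLOR_BGR2HSV); m=((h[...,0]>50)&(h[...,0]<95)&(h[...,1]>150)&(h[...,2]>130)).astype(np.uint8)
n,l,s,c=cv2.connectedComponentsWithStats(m)
for i in range(1,n):
    if s[i,4]>100: print(c[i],toz(cm,*c[i],.02),s[i])
E
```

```text
alt yaw -1.738
d [-0.0146  0.1388 -0.1482] yaw 1.403 cur -86.8 q6 49.1 tilt [-0.0009  0.0008]
[303.74229692 125.97478992] [ 0.75409061 -0.03451686  0.02      ] [294 116  21  21 357]
[236.72622478 136.57348703] [0.73269416 0.10688087 0.02      ] [227 127  21  21 347]
[354.55699482 187.22797927] [ 0.62116198 -0.13664717  0.02      ] [343 177  23  21 386]
```

```bash
python3 -m jog '[[1,-0.015,0.139,-0.148,-1.738],[1,-0.015,0.139,-0.148,-1.738],[1,-0.015,0.139,-0.148,-1.738],[1,-0.015,0.139,-0.148,-1.738],[1,-0.015,0.139,-0.148,-1.738],[1,-0.015,0.139,-0.148,-1.738],[1,-0.015,0.139,-0.148,-1.738],[1,-0.015,0.139,-0.148,-1.738],[1,-0.015,0.139,-0.148,-1.738],[1,-0.015,0.139,-0.148,-1.738],[1,-0.015,0.139,-0.148,-1.738],[1,-0.015,0.139,-0.148,-1.738],[1,-0.015,0.139,-0.148,-1.738],[1,-0.015,0.139,-0.148,-1.738]]'
python3 - <<'E'
from nests import *
cm,im=snap('wrist','w18'); pickle.dump((cm,im),open('w18.pkl','wb'))
print(env.observe()['position'],proj(cm,[.6425,-.0183,.026],True))
plan([.6425,-.018,.1],12.8)
E
```

```text
time_s: 23.5
position: [0.6603, -0.1051, 0.2]
tool_rot: [[-0.002, -0.219, 0.976], [0.001, 0.976, 0.219], [-1.0, 0.001, -0.002]]
ft_force: [0.3, -0.4, 0.2]
grip_width: 0.0854
[ 0.66030624 -0.10517979  0.20029723] (np.float64(278.3114145279965), np.float64(99.2485777240314))
alt yaw 3.139
d [0.1004 0.0889 0.0019] yaw -0.002 cur 12.66 q6 -31.8 tilt [-0.0015  0.0005]
```

View pics/w18.png

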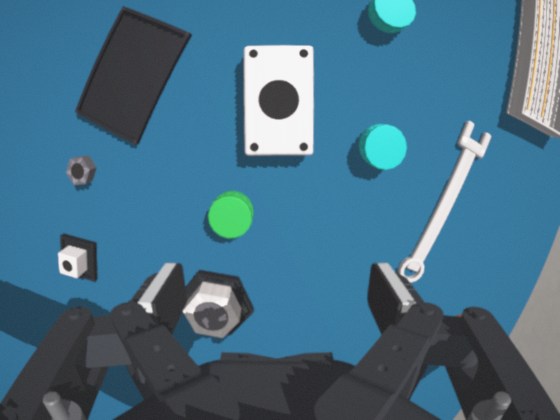

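The flange is at (278,100), square to the jaws and unmoved. I'll go above it.

```bash
python3 -m jog '[[1,0.03,0.04,0.001,0],[1,0.08,0.089,0.002,0],[1,0.11,0.089,0.002,0],[1,0.14,0.089,0.002,0],[1,0.14,0.089,0.002,0],[1,0.14,0.089,0.002,0]]' 80
python3 - <<'E'
from nests import *
plan([.6425,-.018,.021],12.8)
snap('wrist','w19')
E
```

```text
time_s: 24.15
position: [0.6431, -0.0184, 0.062]
tool_rot: [[0.001, -0.22, 0.975], [-0.0, 0.975, 0.22], [-1.0, -0.0, 0.0]]
ft_force: [0.2, 0.1, 0.8]
grip_width: 0.0852
alt yaw 3.14
d [ 0.041   0.0005 -0.0005] yaw -0.002 cur 12.71 q6 -24.9 tilt [ 0.0005 -0.0002]
```

View pics/w19.png

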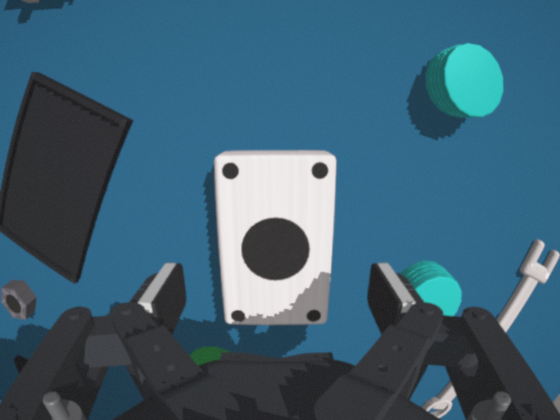

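```bash
python3 -m jog '[[1,0.02,0,-0.0005,0],[1,0.035,0,-0.0005,0],[1,0.041,0,-0.0005,0],[1,0.041,0,-0.0005,0],[1,0.041,0,-0.0005,0],[0.8,0.041,0,-0.0005,0],[0.5,0.041,0,-0.0005,0],[0.2,0.041,0,-0.0005,0],[0.2,0.041,0,-0.0005,0],[0.2,0.041,0,-0.0005,0],[0.2,0.041,0,-0.0005,0],[0.2,0.041,0,-0.0005,0]]' 80
```

```text
time_s: 25.4
position: [0.6424, -0.0183, 0.0218]
tool_rot: [[0.001, -0.221, 0.975], [-0.0, 0.975, 0.221], [-1.0, -0.001, 0.001]]
ft_force: [-2.1, 0.9, 6.9]
grip_width: 0.0618
```

Gripped: the opening reads 61.8 mm, the same offset of about 2 mm as on the earlier grips. Next a small lift to check it.

```bash
python3 -m jog '[[0.2,-0.01,0,0,0],[0.2,-0.03,0,0,0],[0.2,-0.06,0,0,0],[0.2,-0.09,0,0,0],[0.2,-0.12,0,0,0],[0.2,-0.13,0,0,0],[0.2,-0.13,0,0,0]]'
python3 - <<'E'
from nests import *
snap('wrist','w20'); 
# stand-off behind nest along tool y so that the nest is seen: y dir at jaw -16.1 -> 73.9 deg
y=np.array([np.cos(np.radians(73.9)),np.sin(np.radians(73.9))])
P=np.array([.4803,-.0148])-y*.11; print(P)
plan([*P,.15],-16.1)
E
```

```text
time_s: 26.1
position: [0.6423, -0.0182, 0.1513]
tool_rot: [[0.002, -0.221, 0.975], [-0.0, 0.975, 0.221], [-1.0, -0.001, 0.002]]
ft_force: [0.2, 0.5, -5.3]
grip_width: 0.062
[ 0.44979539 -0.12048571]
alt yaw -2.638
d [-0.0003 -0.0574 -0.2098] yaw 0.504 cur 12.78 q6 -24.9 tilt [-0.0011  0.0003]
```

View pics/w20.png

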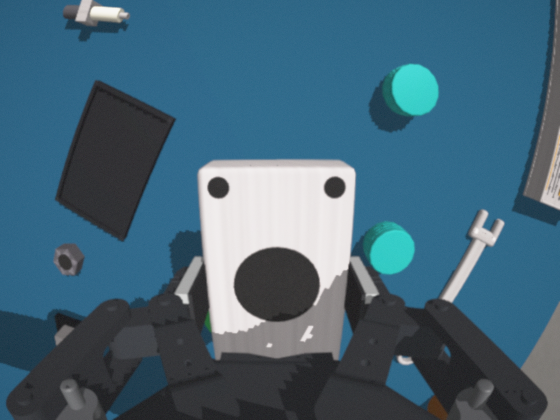

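```bash
python3 -m jog '[[0.2,0,-0.01,-0.03,0.1],[0.2,0,-0.057,-0.21,0.504],[0.2,0,-0.057,-0.21,0.504],[0.2,0,-0.057,-0.21,0.504],[0.2,0,-0.057,-0.21,0.504],[0.2,0,-0.057,-0.21,0.504],[0.2,0,-0.057,-0.21,0.504],[0.2,0,-0.057,-0.21,0.504],[0.2,0,-0.057,-0.21,0.504]]'
python3 - <<'E'
from nests import *
cm,im=snap('wrist','w21'); pickle.dump((cm,im),open('w21.pkl','wb'))
for v in (60,75,90): nests(cm,im,True,v); print()
plan([.4803,-.0148,.1],-16.1)
E
```

```text
time_s: 27.05
position: [0.4504, -0.1198, 0.1498]
tool_rot: [[-0.001, 0.276, 0.961], [0.0, 0.961, -0.276], [-1.0, 0.0, -0.001]]
ft_force: [0.7, 0.1, -4.5]
grip_width: 0.0621
px [183. 310.] cen [ 325.1 -205.9] rect [ 332.4 -208.6] [103.2  50.3] 28.6 area 1382 hull 3246
px [376. 317.] cen [ 518.4 -270.7] rect [ 513.1 -266.9] [ 54.9 124.7] 34.1 area 1471 hull 5006
px [276. 284.] cen [ 427.4 -201.6] rect [ 427.2 -201.5] [78.1 79.6] 74.1 area 4862 hull 4930

px [276. 284.] cen [ 427.3 -201.8] rect [ 427.4 -201.9] [80.4 80.1] 11.3 area 5007 hull 5073

px [276. 284.] cen [ 427.4 -201.9] rect [ 427.5 -201.8] [80.4 80.8] 74.1 area 5079 hull 5141

alt yaw -3.14
d [ 0.0499  0.1092 -0.0002] yaw 0.001 cur -16.03 q6 -13.5 tilt [-0.0005  0.0004]
```

View pics/w21.png

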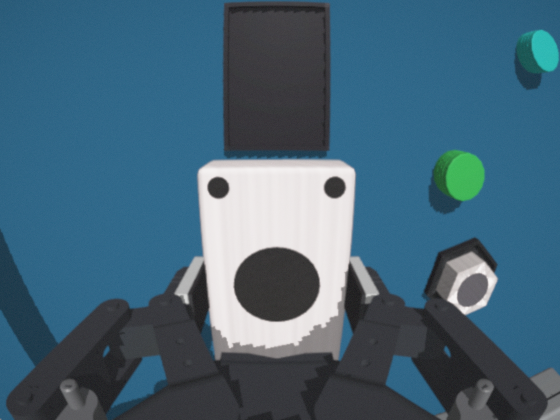

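```bash
python3 - <<'E'
from nests import *
cm,im=pickle.load(open('w21.pkl','rb'))
K=np.array([toz(cm,*p,z,True)[:2]*1000 for p,z in [((223,3),.009),((330,3),.009),((329,151.5),.009),((225,151.5),.009)]])
s=np.roll(K,-1,0)-K; print(K.mean(0),np.hypot(*s.T),np.degrees(np.arctan2(s[:,1],s[:,0])))
p=env.observe()['position']; R=env.observe()['tool_rot']
print(R.T@(toz(cm,276.8,284.5,p[2]+.0042,True)-p))
print('grip-time tool y offset', )
E
```

```text
[481.04818781 -16.19439574] [ 89.30665891 128.93786011  87.09174697 129.00544152] [ -16.03409709 -106.32002568  164.00512237   74.66387063]
[-0.00420047  0.00056308  0.00094328]
grip-time tool y offset
```

```bash
python3 - <<'E'
from nests import *
plan([.4801,-.0155,.0258],-16.1)
t=env.camera_model('top'); print(toz(t,229,280,.01))
E
python3 -m jog '[[0.2,0.0,0.04,0,0],[0.2,0.0,0.08,-0.0002,0],[0.2,0.03,0.1085,-0.0002,0],[0.2,0.07,0.1085,-0.0002,0],[0.2,0.095,0.1085,-0.0002,0],[0.2,0.106,0.1085,-0.0002,0],[0.2,0.108,0.1085,-0.0002,0],[0.2,0.108,0.1085,-0.0002,0],[0.2,0.108,0.1085,-0.0002,0]]'
python3 - <<'E'
from nests import *
plan([.4801,-.0155,.0258],-16.1)
snap('wrist','w22')
E
```

```text
alt yaw -3.14
d [ 0.1241  0.1084 -0.0002] yaw 0.001 cur -16.03 q6 -13.5 tilt [-0.0005  0.0004]
[0.43532483 0.12053938 0.01      ]
time_s: 28.0
position: [0.4806, -0.0162, 0.0435]
tool_rot: [[0.002, 0.277, 0.961], [-0.001, 0.961, -0.277], [-1.0, 0.0, 0.002]]
ft_force: [-0.4, -0.0, -3.8]
grip_width: 0.0618
alt yaw 3.141
d [ 0.0177  0.0006 -0.0007] yaw -0.0 cur -16.11 q6 0.0 tilt [ 0.0024 -0.0007]
```

View pics/w22.png

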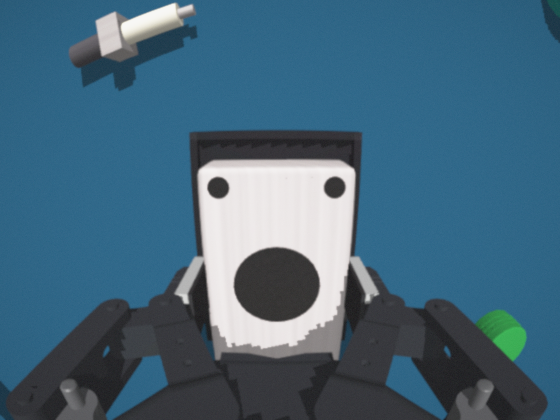

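The nest spans u 191–361 (centre 276) and the flange 198–355 (centre 276.5), so they're aligned. I'll lower it.

```bash
python3 -m jog '[[0.2,0.007,0.0005,-0.0005,0],[0.2,0.012,0.0005,-0.0005,0],[0.2,0.015,0.0005,-0.0005,0],[0.2,0.017,0.0005,-0.0005,0],[0.2,0.017,0.0005,-0.0005,0],[0.2,0.017,0.0005,-0.0005,0]]'
```

```text
time_s: 28.65
position: [0.4792, -0.0153, 0.0258]
tool_rot: [[-0.0, 0.277, 0.961], [-0.0, 0.961, -0.277], [-1.0, -0.0, -0.0]]
ft_force: [-3.1, 1.2, 5.1]
grip_width: 0.062
```

```bash
python3 -m jog '[[0.5,0,0,0,0],[0.7,0,0,0,0],[0.9,0,0,0,0],[0.9,0,0,0,0],[0.9,-0.02,0,0,0],[0.9,-0.06,0,0,0],[0.9,-0.1,-0.03,0,0],[0.9,-0.14,-0.08,0,0],[0.9,-0.18,-0.11,0,0],[0.9,-0.18,-0.11,0,0],[0.9,-0.18,-0.11,0,0]]'
python3 - <<'E'
from nests import *
snap('wrist','w23')
E
```

```text
time_s: 29.75
position: [0.4492, -0.1221, 0.2064]
tool_rot: [[0.003, 0.279, 0.96], [-0.001, 0.96, -0.279], [-1.0, -0.001, 0.003]]
ft_force: [0.3, 1.0, -1.0]
grip_width: 0.0808
```

View pics/w23.png

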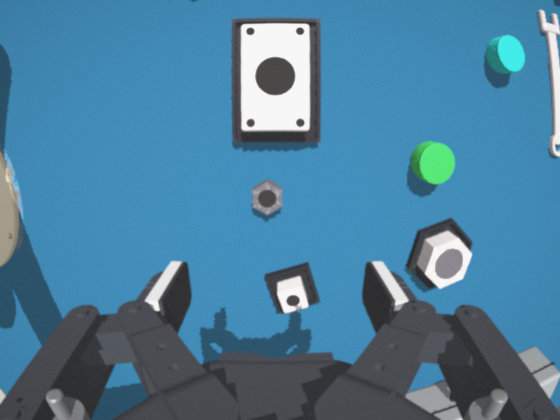

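```bash
python3 - <<'E'
from h import *
plan([.2,-.5,.28])
E
```

```text
d [-0.0752 -0.4334 -0.1335] yaw 0 cur -16.16 q6 -13.6 tilt [0.0002 0.0002]
```

```bash
python3 -m jog '[[0.9,-0.05,0,0,0],[0.9,-0.075,-0.433,-0.133,0],[0.9,-0.075,-0.433,-0.133,0],[0.9,-0.075,-0.433,-0.133,0],[0.9,-0.075,-0.433,-0.133,0],[0.9,-0.075,-0.433,-0.133,0],[0.9,-0.075,-0.433,-0.133,0],[0.9,-0.075,-0.433,-0.133,0],[0.9,-0.075,-0.433,-0.133,0],[0.9,-0.075,-0.433,-0.133,0],[0.9,-0.075,-0.433,-0.133,0],[0.9,-0.075,-0.433,-0.133,0],[0.9,-0.075,-0.433,-0.133,0]]'
python3 - <<'E'
from nests import *
cm,im=snap('top','t2'); snap('scene','s2')
old=cv2.imread('pics/top0.png')[:,:,::-1]
cv2.imwrite('pics/t2z.png',cv2.resize(im[120:300,130:440,::-1],None,fx=2.5,fy=2.5,interpolation=cv2.INTER_CUBIC))
# tin+plug shift check
d=cv2.absdiff(im,old).max(2); print('tin diff',d[265:310,150:195].max(),'plug diff',d[258:300,218:240].max(),'greens',[d[v-12:v+12,u-12:u+12].max() for u,v in[(237,138),(305,128),(355,188)]],'nut',d[268:290,343:363].max())
# part tops: white on block, hex, flange
def cent(m,z,box):
    x0,y0,x1,y1=box; s=np.zeros(m.shape,np.uint8); s[y0:y1,x0:x1]=m[y0:y1,x0:x1]
    n,l,st,c=cv2.connectedComponentsWithStats(s); i=1+np.argmax(st[1:,4]); 
    k=max(cv2.findContours((l==i).astype(np.uint8),cv2.RETR_EXTERNAL,cv2.CHAIN_APPROX_NONE)[0],key=cv2.contourArea)[:,0]
    w=np.array([toz(cm,*p,z)[:2]*1000 for p in k]).astype(np.float32); r=cv2.minAreaRect(w); M=cv2.moments(cv2.convexHull(w))
    print(np.round([M['m10']/M['m00'],M['m01']/M['m00']],1),np.round(r[1],1),round(r[2],1))
g=im.min(2)
W=(g>150).astype(np.uint8)
cent(W,.030,(395,265,425,295)); cent((g>85).astype(np.uint8),.030,(140,175,172,207)); cent(W,.030,(388,165,433,213)); cent(W,.030,(258,225,335,290))
E
```

```text
time_s: 31.1
position: [0.2024, -0.4989, 0.2791]
tool_rot: [[-0.0, 0.276, 0.961], [0.003, 0.961, -0.276], [-1.0, 0.003, -0.001]]
ft_force: [0.2, 0.3, -0.2]
grip_width: 0.0815
tin diff 8 plug diff 8 greens [np.uint8(12), np.uint8(11), np.uint8(8)] nut 6
[ 433.7 -237.3] [33.1 26.8] 89.6
[619.3 281.6] [40.7 39.9] 45.8
[ 617.8 -252.9] [56.1 67.6] 32.8
[479.8 -13.1] [102.9  63.8] 74.0
```

View pics/t2z.png

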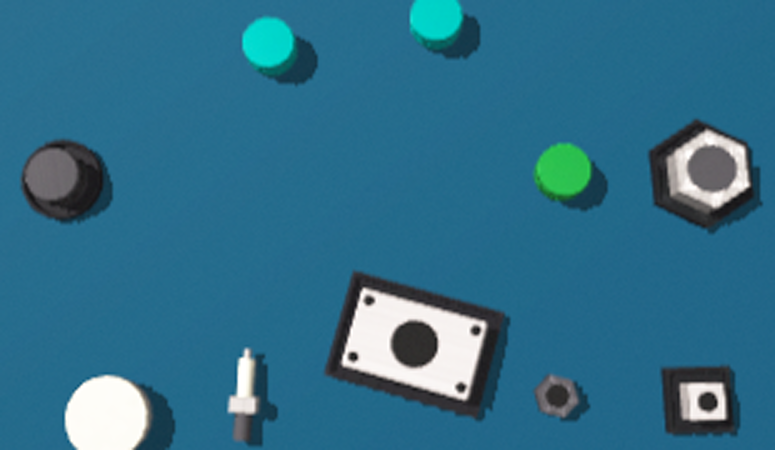

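View pics/s2.png

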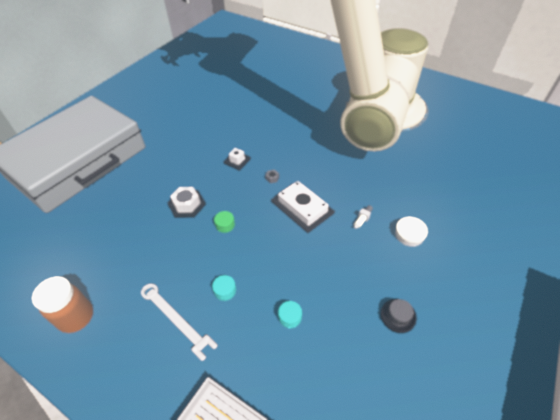

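All four parts sit inside their nests. Centres agree with the top view to within about 2 mm once the visible side faces are allowed for, and the tin, plug, nut and look-alikes are unchanged. I'll hand in.

```bash
python3 -c "
from rig import env
print(env.close_job())"
```

```text
the job is handed in; nothing more can be done
None
```

I took the stack apart from the top and set the block, pulley, hex cap and flange down in turn, each lying flat in its matching nest. I then moved the arm clear and handed the job in at about 31 s. No part was dropped or tipped, and the highest force any move reported was about 7 N.

**Centring, from the last overhead view:**
- **Pulley and flange:** within about 1 mm of their nest centres. The flange lies along its nest, with both reading about 74°.
- **Block and hex cap:** the raw overhead centres were about 4.4 and 2.5 mm off. I put this down to a visible side face being counted in the outline; allowing for it, I estimate about 2 mm or less. The close wrist views showed both parts centred.

**Other objects:** the tin, spark plug, nut and green or turquoise look-alikes show no change between the first and last overhead pictures.

**Disagreement:** the wrist and overhead cameras differed by 1–2 mm on nest positions, as the calibration allows, so I aimed between them.

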